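# Eject the blade insert from its safety dock and put it back in the row

### The job

The orange blade insert is locked in the safety dock. Push the dock's red spring ejector slide all the way to its stop so that the insert comes right out onto the apron, and let the slide spring back. Then take the insert and lower it, without dropping it, flat and the same way up into the empty bay of the rack (the one with the yellow tag), square and in line with the green and blue inserts, and leave those and the other things on the table undisturbed.

Things in the scene. Friction and masses are not known exactly. Their poses are not given: they have to be found in the camera images.
- dock: Fixed white safety dock with a slatted roof. Origin on the table below the mouth; z up; the insert is ejected along the dock's own -y. Housing x -42 to +42 mm, y -10 (mouth) to +105, pocket floor z 25, roof top z 51 mm. A black bump over the mouth (x +-22, y -10 to +6, top z 61 mm) holds a spring roller that blocks the insert until it is pushed past with about 4 N.
- apron (a point): Fixed point on the dock's apron at dock (0, -40, 25 mm): about here the insert's centre comes to rest when the slide has been pressed to its stop. The apron is a tongue only 30 mm wide, level with the pocket floor (z 25 mm), to dock y -87 with a 5 mm lip at its end; the insert overhangs it by 13 mm on either side, where the fingers have free space down to the table.
- ejector (a joint): Travel of the red ejector slide in m: 0 = home, 0.066 = pressed to its stop, moving along the dock's -y. Its spring needs about 2 N at home and 7 N at the stop and returns it home by itself when released; the ejected insert stays outside, its back edge about 8 mm from the mouth.
- tab (a point): Middle of the pressing face of the slide's red thumb tab (moves with it): at dock (0, +84, 66 mm) when home. The tab is an upright plate 36 mm wide (dock x), 8 mm thick, standing above the roof from z 53 to 79 mm; the pressing face looks to the dock's +y. Press it along the dock's -y, e.g. with the shut fingertips just above the roof (z 51 mm).
- orange_insert: Blade insert with orange frame, a block 56 (own x) x 44 (own y) x 20 mm (z), 70 g. Origin: centre of its underside. At the start it sits in the dock's pocket with its axes parallel to the dock's, centre at dock (0, +26, 25 mm). Grasp it over its 56 mm width (its own x).
- rack: Fixed white rack; origin on the table under its centre. Raised deck 40 mm deep (x), 182 mm long (y), top z 30 mm; three bays in a row, centres at y -58, 0, +58 mm, parted by ribs 5 mm wide, 7 mm high (53 mm clear for the 44 mm insert). Inserts lie with their 56 mm width along the rack's x, overhanging the deck by 8 mm in front and behind, where the fingers have free space.
- bay_tag: Yellow tag clipped to the front (-x) edge of the deck at the empty bay. Origin: centre of that bay's floor (on the deck's top, z 30 mm), where the centre of the insert's underside belongs; axes parallel to the rack's.
- green_insert: Insert with green frame, same size (56 x 44 x 20 mm), loose in another bay of the rack. Origin: centre of its underside.
- blue_insert: Insert with blue frame, same size (56 x 44 x 20 mm), loose in another bay of the rack. Origin: centre of its underside.
- salt_shaker: White salt shaker standing on the table, 62 mm diameter, 127 mm tall; origin centre of its underside. Leave alone.
- tape_roll: Roll of tan tape lying flat, 104 mm diameter, 25 mm high; origin centre of its underside. Leave alone.
- spice_pot2: Spice jar with dark lid, standing, 44 mm diameter, 105 mm tall; origin centre of its underside. Leave alone.

How it is judged:
By the outcome, as a careful person would: the job done as asked, in the order asked, and still so for the second after the job is handed in, with the robot touching nothing.
It also fails if it takes over 59 s, if anything falls off the work surface, if the arm or the gripper's body presses on something with over 40 N, if the wrist force passes 120 N, or if a joint passes its speed limit or range.

### The arm

A 7-joint arm with a two-finger parallel gripper is mounted at the origin on a cart in front of the work surface, level with it; the furniture and walls round the work are solid. World frame = base frame: x ahead of the robot, y to its left, z up, the work surface at z = 0. Lengths are in mm, angles in rad, forces in N, time in s.
With the tool pointing down it reaches from about 400 to 875 mm from the base axis. Payload 4.4 kg.
Tool frame: the origin (TCP) lies midway between the tips of the shut fingers; the grasp point (between the pads) lies 19 mm behind it (ctrl.grip_point_offset is the distance from the TCP to the grasp point, in mm); z points along the fingers, y is the line along which they close (so a half turn about z gives the same grasp; the last joint's range is limited). The gripper opens to 85 mm and grips with 20 to 120 N. Pads are 22 mm wide; open, the fingers measure 114 mm over their backs; the gripper's body (76 mm by 85 mm) begins 54 mm behind the grasp point. The pads swing forward as they close: fully open they stand 13 mm farther back than shut.
Start: joints at [1.211, 0.628, 0.038, 1.517, -0.027, 0.996, -0.02], TCP at [188.262, -622.154, 231.313] pointing down, gripper open.
Joint ranges: [-3.06, 3.06], [-0.37, 2.12], [-1.25, 1.32], [0.18, 2.47], [-1.1, 4.24], [0.23, 1.98], [-2.94, 2.94]. Speed limits (rad/s): [2.57, 2.57, 3.14, 3.14, 3.14, 3.14, 3.14].

### API

Orientations are given as [roll, pitch, yaw] about the fixed x, y, z axes, in that order (R = Rz(yaw) Ry(pitch) Rx(roll)).
In Python, from cell import ctrl, optics, monitor gives the robot as it stands (ctrl), with the cameras (optics) and the readings (monitor).
- The arm moves only by the tool move_tool, called after "Emit:" by a JSON object that holds its "op" and its "data", one argument or row to a line. Schema: {"type":"object","properties":{"offsets":{"type":"object","properties":{"tx":{"type":"array","items":{"type":"number"},"minItems":1,"maxItems":12},"ty":{"type":"array","items":{"type":"number"},"minItems":1,"maxItems":12},"tz":{"type":"array","items":{"type":"number"},"minItems":1,"maxItems":12},"ax":{"type":"array","items":{"type":"number"},"minItems":1,"maxItems":12},"ay":{"type":"array","items":{"type":"number"},"minItems":1,"maxItems":12},"az":{"type":"array","items":{"type":"number"},"minItems":1,"maxItems":12},"finger_gap":{"type":"array","items":{"type":"number"},"minItems":1,"maxItems":12}},"additionalProperties":false,"required":["tx","ty","tz","ax","ay","az","finger_gap"]},"only":{"type":"string"},"quiet":{"type":"boolean"},"lines":{"type":"string"}},"required":["offsets"],"additionalProperties":false}. offsets is an object with one list for each field, all of the same length, 1 to 12, a row being the entries at one place: tx, ty, tz (the shift in a scale on which 1.0 is 0.8 m), ax, ay, az (a rotation vector in fractions of the full range, 1 being pi rad), finger_gap (the finger opening in mm); each row shifts and turns the commanded pose from where the row before left it, along the tool's axes as they then stand; what a row does not reach is not made up. A row lasts 1/10 s, in which the tool goes at most 50 mm and 0.15 rad, less where a joint would pass 70% of its speed; a pose out of reach is approached as far as the arm can. The fingers move at their own pace and stop on an object; the grip force is fixed at half the most. Time passes only in rows, so rows that do not move let the fingers close. The tool returns the time, the measured TCP pose, the force, the opening and the grip force at its end. only (a regular expression) keeps the lines of the reply that match it, lines (a string "A,B") keeps lines A to B, and quiet returns only ok. A shift or turn number past 1, either way, is cut back to 1. Input that does not fit is refused with a message, and nothing moves.
- monitor.read_state(): the state, without advancing time (a new reading comes with each control period).
- optics.get_image(name): name is "scene" or "side" or "wrist"; returns the picture (400x640x3 uint8, blue, green, red); there is no depth.
- optics.calibration(name): a dict with "fx", "fy", "cx", "cy" (pixels), "rvec" (rotation vector, rad) and "tvec" (3), from world to camera coordinates, as OpenCV has them; the wrist camera has in their place "hand_eye" (4x4, takes a point from camera to tool coordinates, whose origin is the TCP and whose axes are the flange's). Camera axes: x right, y down, z forward; pixel columns grow to the right and rows downward; lengths in mm; the calibration is good to about 2 mm. A picture is of the moment at which its call begins: read the wrist's pose just before it. calibration takes no time and is no camera call.
- ctrl.finish_job(): hands the job in; it is judged then, once.
The state is a dict: "clock": time; "qpos": joint angles; "qd": joint speeds; "tau": joint torques, N m; "eef_pos": TCP position; "tool_rot": TCP orientation; "force": force on the tool from outside, world axes, zero at the start; "torque": the same for the moment, N m; "width": finger opening in mm; "gripper_force": force on a finger pad.
Only numpy, scipy, OpenCV 4.12 (cv2) and the standard library are available. Lean on these libraries where they do the work, as an engineer would, in place of code of your own. Each camera call takes 0.05 s, during which the arm holds its last target. There are 200 camera calls.

## Working session

There is one attempt and no reset: what is moved stays moved. The work goes in short steps, Python scripts to look and compute and a tool call to move; the robot and the scene stay as the last step left them, time stands still between calls to the robot, and variables do not carry over. Pictures are saved under pics/ and viewed, at most 10 in all, crops included, and the job is handed in when it is done.

```bash
ls; mkdir -p pics; python3 - <<'E'
from cell import ctrl, optics, monitor
import cv2
s=monitor.read_state(); print(s)
for n in("scene","side"):
    cv2.imwrite(f"pics/{n}0.png",optics.get_image(n)); print(n,optics.calibration(n))
print(optics.calibration("wrist"))
E
```

```text
cell.py
pics
{'clock': 0.0, 'qpos': array([ 1.21122432,  0.62938033,  0.0384357 ,  1.51835754, -0.02702447,
        0.99626775, -0.01999652]), 'qd': array([-0.00154334, -0.00045533,  0.00044714,  0.00191708, -0.00046752,
        0.00075937, -0.00154232]), 'tau': array([ 1.05117961e-04, -5.63420606e+01,  1.22598242e+00, -1.93452018e+01,
        1.09585072e-02,  1.03900780e-02,  5.76386981e-06]), 'eef_pos': array([ 188.07793932, -621.55495608,  230.37012619]), 'tool_rot': array([-3.13969725e+00,  2.23207229e-06,  2.93767461e-01]), 'force': array([ 0.85022018, -0.08050423,  0.01798756]), 'torque': array([-0.0039453 ,  0.01212225,  0.01033257]), 'gripper_force': 0.0, 'width': 85.72350577344724}
scene {'fx': 370.3816565795979, 'fy': 370.3816565795979, 'cx': 315.81348463008817, 'cy': 200.47508528772505, 'rvec': array([ 1.23407533, -2.1173341 ,  1.05159821]), 'tvec': array([234.59727077, 366.65465711, 476.99049662])}
side {'fx': 405.503726362992, 'fy': 405.503726362992, 'cx': 325.46997280002995, 'cy': 197.20691622394995, 'rvec': array([ 0.52364296, -2.66875446,  1.20846205]), 'tvec': array([502.5877723 , 228.82050703, 761.46483095])}
{'fx': 282.66877186768903, 'fy': 282.66877186768903, 'cx': 315.8077645168264, 'cy': 201.0145845817692, 'hand_eye': array([[-1.32008371e-03, -9.59566454e-01, -2.81479090e-01,
         7.28813549e+01],
       [ 9.99999117e-01, -1.31028275e-03, -2.23033174e-04,
        -7.96740491e-01],
       [-1.54802045e-04, -2.81479136e-01,  9.59567336e-01,
        -1.43918893e+02],
       [ 0.00000000e+00,  0.00000000e+00,  0.00000000e+00,
         1.00000000e+00]])}
```

View pics/scene0.png

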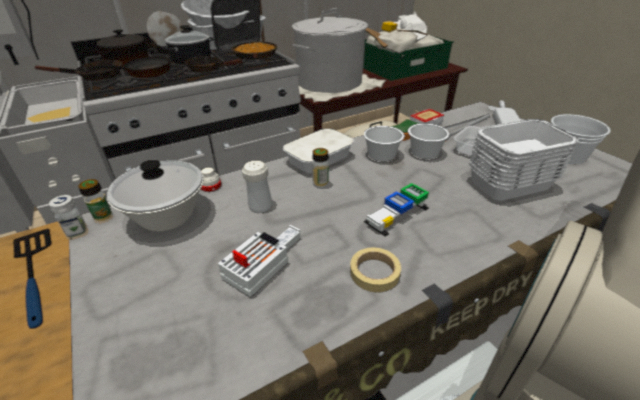

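View pics/side0.png

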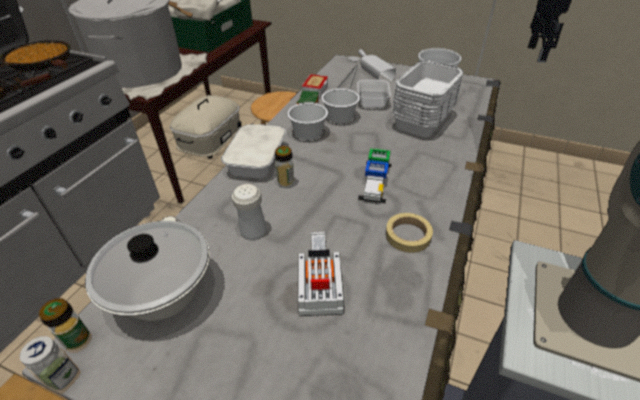

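Scene view: the dock is at about (258,258), its red tab at (240,258), and the apron points up and right to (292,235). The rack runs from (375,222), the empty end with the yellow tag at (388,219), through blue (398,202) to green (414,193). In the side view the tab is at (319,283), yellow at (380,188), blue at (377,170) and green at (378,155). Next I'll get coarse positions.

```bash
cat > h.py <<'E'
import numpy as np, cv2
from scipy.spatial.transform import Rotation as R
from cell import ctrl, optics, monitor
HSV={'red':[((0,150,90),(7,255,255)),((174,150,90),(180,255,255))],'orange':[((8,150,110),(18,255,255))],
 'yellow':[((22,150,120),(33,255,255))],'green':[((50,120,50),(80,255,255))],'blue':[((105,130,60),(128,255,255))]}
def cam(name,s=None):
    c=optics.calibration(name); K=np.array([[c['fx'],0,c['cx']],[0,c['fy'],c['cy']],[0,0,1]])
    if name=='wrist':
        s=s or monitor.read_state(); T=np.eye(4); T[:3,:3]=R.from_euler('xyz',s['tool_rot']).as_matrix(); T[:3,3]=s['eef_pos']
        T=T@c['hand_eye']; Rw=T[:3,:3]; C=T[:3,3]
    else:
        Rw=cv2.Rodrigues(c['rvec'])[0].T; C=-Rw@c['tvec']
    return K,Rw,C
def ray(cm,uv):
    K,Rw,C=cm; d=Rw@np.linalg.inv(K)@np.array([uv[0],uv[1],1.]); return C,d/np.linalg.norm(d)
def onz(cm,uv,z):
    C,d=ray(cm,uv); return C+d*(z-C[2])/d[2]
def tri(a,b):
    (C1,d1),(C2,d2)=a,b; A=np.c_[d1,-d2]; t=np.linalg.lstsq(A,C2-C1,rcond=None)[0]
    p,q=C1+t[0]*d1,C2+t[1]*d2; return (p+q)/2,np.linalg.norm(p-q)
def proj(cm,p):
    K,Rw,C=cm; q=K@(Rw.T@(np.asarray(p)-C)); return q[:2]/q[2]
def mask(im,col):
    h=cv2.cvtColor(im,cv2.COLOR_BGR2HSV); m=np.zeros(h.shape[:2],np.uint8)
    for lo,hi in HSV[col]: m|=cv2.inRange(h,lo,hi)
    return m
def blobs(im,col,roi=None,amin=8):
    m=mask(im,col)
    if roi: x0,y0,x1,y1=roi; k=np.zeros_like(m); k[y0:y1,x0:x1]=1; m*=k
    n,l,st,ce=cv2.connectedComponentsWithStats(m)
    return sorted([(int(st[i,4]),ce[i].round(1).tolist(),st[i,:4].tolist()) for i in range(1,n) if st[i,4]>=amin],reverse=True)
def shot(name,fn):
    s=monitor.read_state(); im=optics.get_image(name); cv2.imwrite('pics/'+fn,im); return im,cam(name,s)
E
python3 - <<'E'
from h import *
A=cv2.imread('pics/scene0.png');B=cv2.imread('pics/side0.png');a=cam('scene');b=cam('side')
ra=(200,170,450,300);rb=(280,140,420,320)
for c in HSV:
    x,y=blobs(A,c,ra),blobs(B,c,rb); print(c,x[:3],y[:3])
    if x and y: print('  ',tri(ray(a,x[0][1]),ray(b,y[0][1])))
for uv,z in (((258,187),64),((375,270),12),((320,168),52)): print(onz(a,uv,z))
E
```

```text
red [(140, [240.2, 258.4], [233, 250, 16, 17]), (78, [210.6, 186.9], [202, 181, 19, 10])] [(183, [319.9, 283.3], [311, 277, 18, 13])]
   (array([486.23311283, 164.65783829,  68.08921894]), np.float64(1.126107842211416))
orange [(20, [267.6, 255.2], [261, 250, 14, 12])] [(37, [332.1, 268.4], [331, 260, 3, 18]), (26, [306.3, 270.7], [306, 261, 2, 18])]
   (array([483.77705081, 110.32565083,  50.74139756]), np.float64(0.3381548107095334))
yellow [(49, [387.9, 219.6], [383, 216, 11, 8])] [(32, [380.8, 187.2], [379, 184, 5, 8])]
   (array([ 471.08634684, -185.86073479,   30.79267225]), np.float64(1.6436109094801958))
green [(227, [415.2, 193.2], [401, 183, 28, 22])] [(136, [379.1, 154.4], [369, 149, 21, 13])]
   (array([ 511.09883464, -301.82262819,   41.61822791]), np.float64(4.700019063141477))
blue [(280, [398.9, 202.7], [385, 192, 29, 22])] [(212, [376.7, 168.8], [365, 160, 24, 18])]
   (array([ 498.90660722, -239.51111384,   41.95704522]), np.float64(2.2420099655507006))
[703.00042238  41.53481018  64.        ]
[371.2409846  -77.00907655  12.        ]
[ 719.58685753 -144.80595078   52.        ]
```

The manual's scale: shifts go in shares of 0.8 m and turns go in shares of pi rad. Converting my numbers, 37 mm / 800 = 0.0463, -25 mm / 800 = -0.0313.

Emit:
{"op": "move_tool", "data": {
  "offsets": {"tx":[0.0463, 0.0463, 0.0463, 0.0463, 0.0463, 0.0463, 0.0463, 0.0463, 0.0463, 0.0463, 0, 0], "ty":[-0.0313, -0.0313, -0.0313, -0.0313, -0.0313, -0.0313, -0.0313, -0.0313, -0.0313, -0.0313, 0, 0], "tz":[0, 0, 0, 0, 0, 0, 0, 0, 0, 0, 0, 0], "ax":[0, 0, 0, 0, 0, 0, 0, 0, 0, 0, 0, 0], "ay":[0, 0, 0, 0, 0, 0, 0, 0, 0, 0, 0, 0], "az":[0, 0, 0, 0, 0, 0, 0, 0, 0, 0, 0, 0], "finger_gap":[85, 85, 85, 85, 85, 85, 85, 85, 85, 85, 85, 85]}
}}

```text
clock: 1.3
eef_pos: [470.4, -274.5, 230.9]
tool_rot: [-3.141, 0.001, 0.297]
force: [-0.5, -0.9, 0.9]
width: 84.6
gripper_force: 0.0
```

```bash
python3 - <<'E'
from h import *
im,c=shot('wrist','w1.png'); s=monitor.read_state(); print(s['eef_pos'],s['tool_rot'])
for k in HSV: print(k,blobs(im,k,None,60)[:3])
E
```

```text
[ 469.44176991 -276.04915017  231.00576451] [3.14158589e+00 1.22180109e-03 2.93984562e-01]
red []
orange []
yellow []
green [(1263, [346.5, 153.7], [325, 128, 43, 53])]
blue [(1113, [295.5, 147.6], [275, 122, 43, 53])]
```

View pics/w1.png

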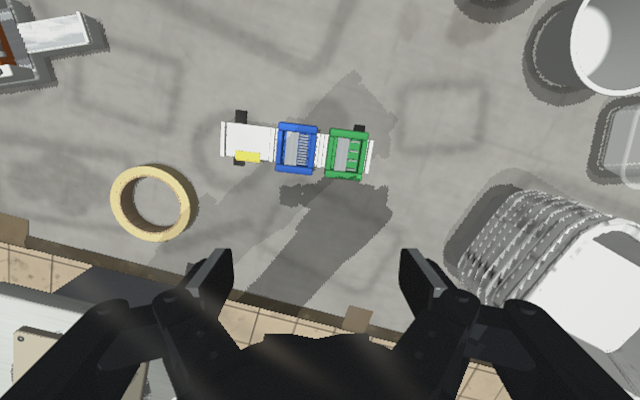

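Wrist view: the rack is in the upper middle. Its empty bay is at about (248,140), with the yellow tag at (248,157) on the side nearest the robot; blue is at (296,148) and green at (347,154). Part of the dock and its apron shows at top left. Next I'll measure the rack and move on to the dock.

```bash
python3 - <<'E'
from h import *
im=cv2.imread('pics/w1.png'); c=cam('wrist')
h=cv2.cvtColor(im,cv2.COLOR_BGR2HSV)
def rect(m,z,n):
    k=max(cv2.findContours(m,cv2.RETR_EXTERNAL,cv2.CHAIN_APPROX_NONE)[0],key=cv2.contourArea)
    P=np.array([onz(c,p[0],z)[:2] for p in k],np.float32); (x,y),(w,l),a=cv2.minAreaRect(P)
    print(n,np.round([x,y,w,l,a],1)); return P
roi=np.zeros(im.shape[:2],np.uint8); roi[110:190,212:385]=255
m={k:cv2.morphologyEx(mask(im,k)&roi,cv2.MORPH_CLOSE,np.ones((9,9))) for k in('blue','green')}
for k in m: rect(m[k],50,k)
Y=cv2.inRange(h,(20,90,120),(36,255,255))&roi; rect(Y,30,'yellow')
W=cv2.inRange(h,(0,0,185),(180,40,255))&roi
rect(cv2.morphologyEx(W|Y|m['blue']|m['green'],cv2.MORPH_CLOSE,np.ones((5,5))),30,'all')
ys,xs=np.nonzero(W); 
cv2.imwrite('pics/w1c.png',cv2.resize(im[105:195,205:390],None,fx=4,fy=4,interpolation=cv2.INTER_CUBIC))
E
```

```text
blue [ 500.1 -241.7   55.1   43.3    9.9]
green [ 510.3 -298.5   55.5   43.1   10.2]
yellow [ 471.9 -187.9   11.8   30.6   10.1]
all [ 497.8 -241.8   58.9  183.    10.2]
```

View pics/w1c.png

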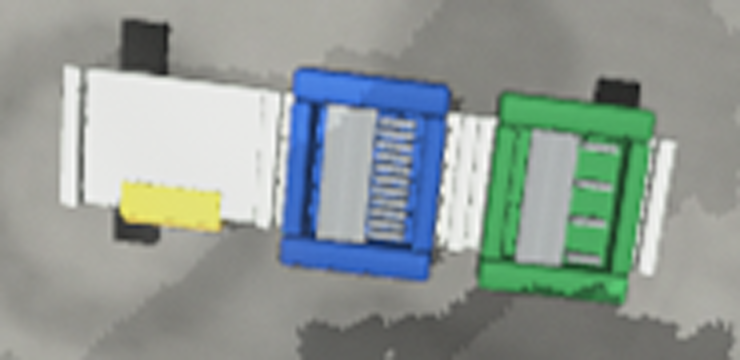

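Converted, -45 mm / 800 = -0.0563, -42 mm / 800 = -0.0525.

Emit:
{"op": "move_tool", "data": {
  "offsets": {"tx":[0.0313, 0.0313, 0.0313, 0.0313, 0.0313, 0.015, 0, 0, 0, 0, 0], "ty":[-0.0525, -0.0525, -0.0525, -0.0525, -0.0525, -0.0563, -0.0563, -0.0563, -0.025, 0, 0], "tz":[0, 0, 0, 0, 0, 0, 0, 0, 0, 0, 0], "ax":[0, 0, 0, 0, 0, 0, 0, 0, 0, 0, 0], "ay":[0, 0, 0, 0, 0, 0, 0, 0, 0, 0, 0], "az":[0, 0, 0, 0, 0, 0, 0, 0, 0, 0, 0], "finger_gap":[0, 0, 0, 0, 0, 0, 0, 0, 0, 0, 0]}
}}

```text
clock: 2.45
eef_pos: [495.8, 111.2, 231.3]
tool_rot: [3.14, 0.0, 0.292]
force: [-0.5, -1.0, 0.2]
width: -0.1
gripper_force: 0.0
```

```bash
python3 - <<'E'
from h import *
im,c=shot('wrist','w2.png'); s=monitor.read_state(); print(s['eef_pos'],s['tool_rot'])
for k in HSV: print(k,blobs(im,k,None,30)[:4])
E
```

```text
[496.00521126 110.57670273 231.3199421 ] [3.14007428e+00 1.78130586e-04 2.90143364e-01]
red [(53, [273.7, 172.5], [270, 163, 8, 26])]
orange [(193, [312.7, 148.2], [295, 144, 37, 10]), (92, [318.7, 190.5], [302, 187, 35, 8]), (55, [327.0, 157.1], [317, 154, 16, 7]), (50, [328.4, 168.8], [319, 165, 15, 7])]
yellow [(121, [522.7, 256.9], [510, 253, 25, 8])]
green [(1208, [617.8, 258.0], [593, 234, 47, 47])]
blue [(1405, [575.0, 252.3], [548, 230, 59, 47])]
```

View pics/w2.png

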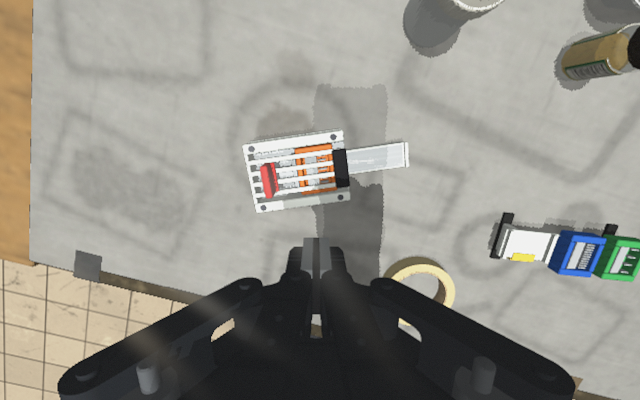

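Wrist view 2: the dock is at about (297,172). The red tab is at (268,180), the black bump at (341,168), and the apron runs right to its end at (407,154). The slats of the orange insert are at (318,168). I'll crop it for accurate edges and compute the rack's ends.

```bash
python3 - <<'E'
from h import *
im=cv2.imread('pics/w2.png')
cv2.imwrite('pics/w2c.png',cv2.resize(im[120:225,235:420],None,fx=4.3,fy=4.3,interpolation=cv2.INTER_CUBIC))
E
```

```text
(no output)
```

View pics/w2c.png

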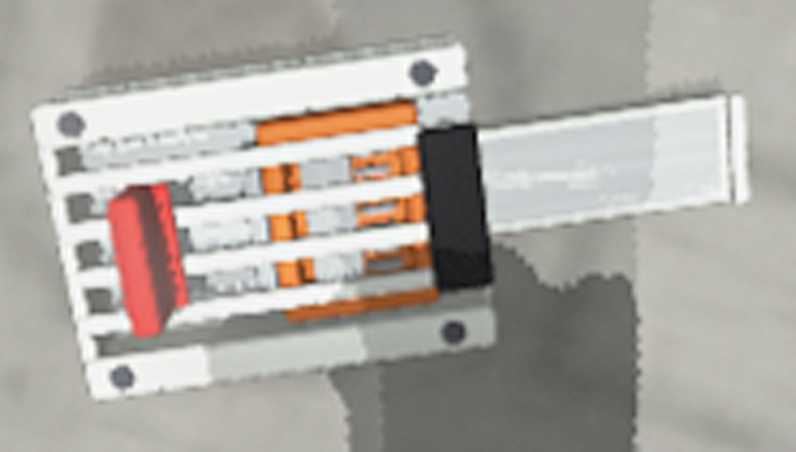

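The crop shows the roof corners at about (33,107), (463,47), (495,345) and (92,400). The tab's top runs from (128,190) to (150,335), and the apron lip ends at (745,95) and (748,200). I'll convert these and check them against the given sizes.

```bash
python3 - <<'E'
from h import *
c=cam('wrist')
f=lambda p,z:onz(c,(235+(p[0]+.5)/4.3-.5,120+(p[1]+.5)/4.3-.5),z)[:2]
Q=[f(p,51) for p in((33,107),(463,47),(495,345),(92,400))]
print('roof sides',[round(float(np.linalg.norm(Q[i]-Q[(i+1)%4])),1) for i in range(4)],'exp 115,84')
x=(Q[1]+Q[2]-Q[0]-Q[3]); my=x/np.linalg.norm(x); cen=sum(Q)/4
x2=(Q[0]+Q[1]-Q[2]-Q[3]); x2/=np.linalg.norm(x2)
sx=np.array([-my[1],my[0]]) # left of -y  => dock +x? z up: x = y rotated -90
print('yaw from my',np.degrees(np.arctan2(my[0],-my[1])),' from x',np.degrees(np.arctan2(x2[1],x2[0])))
yaw=np.arctan2(my[0],-my[1]); X=np.array([np.cos(yaw),np.sin(yaw)]);Y=np.array([-X[1],X[0]])
o=cen-47.5*Y; print('origin',o)
for n,p,z in(('lip',(745,95),30),('lip',(748,200),30),('tab back',(108,197),79),('tab back',(135,337),79),('scr',(70,125),51),('scr',(422,72),51),('scr',(454,332),51),('scr',(122,377),51)):
    d=f(p,z)-o; print(n,np.round([d@X,d@Y],1))
# rack
s=dict(eef_pos=np.array([469.44176991,-276.04915017,231.00576451]),tool_rot=np.array([3.14158589,1.22180109e-03,2.93984562e-01]))
c=cam('wrist',s); g=lambda p,z:onz(c,(205+(p[0]+.5)/4-.5,105+(p[1]+.5)/4-.5),z)[:2]
L=[g(p,37) for p in((64,66),(62,206),(676,141),(652,277))]; a=(L[0]+L[1])/2; b=(L[2]+L[3])/2; v=a-b
print('rack len',np.linalg.norm(v),'w',np.linalg.norm(L[0]-L[1]),np.linalg.norm(L[2]-L[3]),'centre',(a+b)/2,'yaw',np.arctan2(-v[0],v[1]),'bay',(a+b)/2+v/np.linalg.norm(v)*58)
E
```

```text
roof sides [113.5, 81.1, 114.0, 81.8] exp 115,84
yaw from my 24.46586369308191  from x 24.186016812984576
origin [520.47975598  91.6070814 ]
lip [ 15.7 -87.7]
lip [-14.  -87.2]
tab back [18.6 83. ]
tab back [-17.4  83.2]
scr [35.  95.4]
scr [35.7  1.8]
scr [-35.3   1.6]
scr [-35.4  95. ]
rack len 178.21013210006737 w 40.33168206390101 40.67761885260358 centre [ 499.4733946  -241.88068681] yaw 0.17296600118900143 bay [ 489.49131352 -184.74612584]
```

The sizes fit. The dock is at (520, 92) with yaw 0.424, and the bay is at (489.6, -184.7) with rack yaw 0.175. Now I'll go behind the tab, turned to yaw -1.147.

Converted, -45 mm / 800 = -0.0563, 1 mm / 800 = 0.0013, 0.144 rad / 3.1416 = 0.0458.

```bash
cat > go.py <<'E'
import sys; from h import *
# remaining move in tool axes to x y z yaw
x,y,z,yaw=map(float,sys.argv[1:5]); s=monitor.read_state(); Rt=R.from_euler('xyz',s['tool_rot'])
G=R.from_euler('xyz',[np.pi,0,yaw])
print('pos',s['eef_pos'].round(1),'rpy',s['tool_rot'].round(3),'t',s['clock'],'q7',s['qpos'][6].round(2))
print('move',Rt.inv().apply(np.array([x,y,z])-s['eef_pos']).round(1),'rot',(Rt.inv()*G).as_rotvec().round(3))
E
```

Emit:
{"op": "move_tool", "data": {
  "offsets": {"tx":[0.0013, 0.0013, 0, 0, 0, 0, 0, 0, 0, 0, 0, 0], "ty":[-0.0563, -0.0563, 0, 0, 0, 0, 0, 0, 0, 0, 0, 0], "tz":[0, 0, 0, 0, 0, 0, 0, 0, 0, 0, 0, 0], "ax":[0, 0, 0, 0, 0, 0, 0, 0, 0, 0, 0, 0], "ay":[0, 0, 0, 0, 0, 0, 0, 0, 0, 0, 0, 0], "az":[0, 0, 0.0458, 0.0458, 0.0458, 0.0458, 0.0458, 0.0458, 0.0458, 0.0458, 0.0458, 0.0458], "finger_gap":[0, 0, 0, 0, 0, 0, 0, 0, 0, 0, 0, 0]}
}}

```text
clock: 3.7
eef_pos: [472.5, 197.3, 231.5]
tool_rot: [-3.141, -0.001, -1.157]
force: [0.3, -0.5, -0.1]
width: 0.0
gripper_force: 0.0
```

```bash
python3 go.py 472.7 196.7 58 -1.147
```

```text
pos [472.5 197.3 231.5] rpy [-3.141e+00 -1.000e-03 -1.157e+00] t 3.7 q7 -2.93
move [4.000e-01 1.000e-01 1.735e+02] rot [-0.    -0.001 -0.01 ]
```

Joint 7 is at its limit in this orientation, so I'll use the equivalent half-turned one (yaw 1.995).

Converted, -0.15 rad / 3.1416 = -0.0477.

Emit:
{"op": "move_tool", "data": {
  "offsets": {"tx":[0, 0, 0, 0, 0, 0, 0, 0, 0, 0, 0], "ty":[0, 0, 0, 0, 0, 0, 0, 0, 0, 0, 0], "tz":[0, 0, 0, 0, 0, 0, 0, 0, 0, 0, 0], "ax":[0, 0, 0, 0, 0, 0, 0, 0, 0, 0, 0], "ay":[0, 0, 0, 0, 0, 0, 0, 0, 0, 0, 0], "az":[-0.0477, -0.0477, -0.0477, -0.0477, -0.0477, -0.0477, -0.0477, -0.0477, -0.0477, -0.0477, -0.0477], "finger_gap":[0, 0, 0, 0, 0, 0, 0, 0, 0, 0, 0]}
}}

```text
clock: 4.8
eef_pos: [472.6, 197.2, 231.3]
tool_rot: [3.14, 0.0, 0.505]
force: [-0.2, -0.6, 0.3]
width: -0.2
gripper_force: 0.0
```

Emit:
{"op": "move_tool", "data": {
  "offsets": {"tx":[0, 0, 0, 0, 0, 0, 0, 0, 0, 0, 0], "ty":[0, 0, 0, 0, 0, 0, 0, 0, 0, 0, 0], "tz":[0, 0, 0, 0, 0, 0, 0, 0, 0, 0, 0], "ax":[0, 0, 0, 0, 0, 0, 0, 0, 0, 0, 0], "ay":[0, 0, 0, 0, 0, 0, 0, 0, 0, 0, 0], "az":[-0.0477, -0.0477, -0.0477, -0.0477, -0.0477, -0.0477, -0.0477, -0.0477, -0.0477, -0.0477, 0], "finger_gap":[0, 0, 0, 0, 0, 0, 0, 0, 0, 0, 0]}
}}

```text
clock: 5.9
eef_pos: [472.5, 197.4, 231.0]
tool_rot: [-3.141, 0.001, 2.0]
force: [0.1, -0.2, -0.3]
width: 0.2
gripper_force: 0.0
```

```bash
python3 go.py 472.7 196.7 58 1.995
```

```text
pos [472.5 197.4 231. ] rpy [-3.141e+00  1.000e-03  2.000e+00] t 5.9 q7 -0.3
move [ -0.6   0.  173. ] rot [-0.     0.001  0.005]
```

Converted, 40 mm / 800 = 0.05, 33 mm / 800 = 0.0413, 0.005 rad / 3.1416 = 0.0016.

Emit:
{"op": "move_tool", "data": {
  "offsets": {"tx":[0, 0, 0, 0, 0, 0, 0], "ty":[0, 0, 0, 0, 0, 0, 0], "tz":[0.05, 0.05, 0.05, 0.0413, 0.0125, 0.0125, 0], "ax":[0, 0, 0, 0, 0, 0, 0], "ay":[0, 0, 0, 0, 0, 0, 0], "az":[0.0016, 0, 0, 0, 0, 0, 0], "finger_gap":[0, 0, 0, 0, 0, 0, 0]}
}}

```text
clock: 6.6
eef_pos: [471.7, 199.6, 58.2]
tool_rot: [-3.142, 0.001, 1.997]
force: [-1.3, 0.7, -0.1]
width: -0.1
gripper_force: 0.0
```

```bash
python3 go.py 472.7 196.7 58 1.995
```

```text
pos [471.7 199.6  58.2] rpy [-3.142e+00  1.000e-03  1.997e+00] t 6.6 q7 -0.48
move [-3.  -0.3  0.2] rot [-0.     0.001  0.002]
```

Emit:
{"op": "move_tool", "data": {
  "offsets": {"tx":[-0.0063, -0.0063, -0.0063, -0.0063, -0.0063], "ty":[0, 0, 0, 0, 0], "tz":[0, 0, 0, 0, 0], "ax":[0, 0, 0, 0, 0], "ay":[0, 0, 0, 0, 0], "az":[0, 0, 0, 0, 0], "finger_gap":[0, 0, 0, 0, 0]}
}}

```text
clock: 7.1
eef_pos: [482.1, 177.0, 58.7]
tool_rot: [3.141, -0.0, 1.998]
force: [-1.6, 4.1, 3.0]
width: 0.1
gripper_force: 2.4
```

Converted, -7 mm / 800 = -0.0088, -6 mm / 800 = -0.0075.

Emit:
{"op": "move_tool", "data": {
  "offsets": {"tx":[-0.0088, -0.0088, -0.0088, -0.0088, -0.0088, -0.0088, -0.0088, -0.0075, 0], "ty":[0, 0, 0, 0, 0, 0, 0, 0, 0], "tz":[0, 0, 0, 0, 0, 0, 0, 0, 0], "ax":[0, 0, 0, 0, 0, 0, 0, 0, 0], "ay":[0, 0, 0, 0, 0, 0, 0, 0, 0], "az":[0, 0, 0, 0, 0, 0, 0, 0, 0], "finger_gap":[0, 0, 0, 0, 0, 0, 0, 0, 0]}
}}

```text
clock: 8.0
eef_pos: [504.3, 128.9, 58.7]
tool_rot: [3.14, -0.003, 2.0]
force: [-2.7, 5.3, 4.3]
width: 0.3
gripper_force: 2.9
```

```bash
python3 go.py 510 118 58 1.995
```

```text
pos [504.3 128.9  58.7] rpy [ 3.14e+00 -3.00e-03  2.00e+00] t 8.0 q7 -0.34
move [-12.3   0.6   0.7] rot [ 0.002 -0.003  0.005]
```

Emit:
{"op": "move_tool", "data": {
  "offsets": {"tx":[-0.005, -0.005, -0.0038, 0], "ty":[0, 0, 0, 0], "tz":[0, 0, 0, 0], "ax":[0, 0, 0, 0], "ay":[0, 0, 0, 0], "az":[0, 0, 0, 0], "finger_gap":[0, 0, 0, 0]}
}}

```text
clock: 8.4
eef_pos: [508.6, 119.6, 58.8]
tool_rot: [3.14, -0.003, 2.0]
force: [-3.4, 6.9, 4.1]
width: 0.1
gripper_force: 3.3
```

```bash
python3 go.py 510 118 58 1.995
```

```text
pos [508.6 119.6  58.8] rpy [ 3.14e+00 -3.00e-03  2.00e+00] t 8.4 q7 -0.32
move [-2.1  0.5  0.8] rot [ 0.002 -0.003  0.005]
```

Converted, -3 mm / 800 = -0.0038, -2 mm / 800 = -0.0025.

Emit:
{"op": "move_tool", "data": {
  "offsets": {"tx":[-0.0038, -0.0025, -0.0025, 0], "ty":[0, 0, 0, 0], "tz":[0, 0, 0, 0], "ax":[0, 0, 0, 0], "ay":[0, 0, 0, 0], "az":[0, 0, 0, 0], "finger_gap":[0, 0, 0, 0]}
}}

```text
clock: 8.8
eef_pos: [509.3, 118.1, 58.8]
tool_rot: [3.14, -0.009, 2.004]
force: [-9.6, 13.3, 6.2]
width: 0.0
gripper_force: 8.2
```

```bash
python3 go.py 510 118 58 1.995
```

```text
pos [509.3 118.1  58.8] rpy [ 3.14  -0.009  2.004] t 8.8 q7 -0.31
move [-0.4  0.6  0.8] rot [ 0.002 -0.009  0.009]
```

The force jumped at the full travel, so the slide is at its stop. I'll release, raise and look.

Converted, -45 mm / 800 = -0.0563, -40 mm / 800 = -0.05.

Emit:
{"op": "move_tool", "data": {
  "offsets": {"tx":[0.01, 0.015, 0.0188, 0.025, 0.0313, 0.0188, 0, 0, 0, 0], "ty":[0, 0, 0, 0, 0, 0, 0, 0, 0, 0], "tz":[0, 0, 0, 0, 0, 0, -0.05, -0.0563, -0.05, 0], "ax":[0, 0, 0, 0, 0, 0, 0, 0, 0, 0], "ay":[0, 0, 0, 0, 0, 0, 0, 0, 0, 0], "az":[0, 0, 0, 0, 0, 0, 0, 0, 0, 0], "finger_gap":[0, 0, 0, 0, 0, 0, 0, 40, 85, 85]}
}}

```text
clock: 9.8
eef_pos: [475.6, 198.9, 188.3]
tool_rot: [3.132, 0.0, 1.998]
force: [0.4, 0.4, -0.1]
width: 43.1
gripper_force: 0.0
```

```bash
python3 go.py 536.5 55.5 120 1.995
python3 - <<'E'
from h import *
A,a=shot('scene','s3.png');B,b=shot('side','d3.png')
cv2.imwrite('pics/m3.png',np.hstack([cv2.resize(A[200:310,200:330],None,fx=3,fy=3),cv2.resize(B[210:320,270:370],None,fx=3,fy=3)]))
ra=(200,200,330,300);rb=(280,200,360,320)
x,y=blobs(A,'red',ra),blobs(B,'red',rb); print(x[:2],y[:2],tri(ray(a,x[0][1]),ray(b,y[0][1])))
x,y=blobs(A,'orange',ra),blobs(B,'orange',rb); print(x[:3],y[:3],tri(ray(a,x[0][1]),ray(b,y[0][1])))
E
```

```text
pos [475.6 198.9 188.3] rpy [3.132 0.    1.998] t 9.8 q7 -0.36
move [-155.7   -4.8   68.3] rot [0.01  0.    0.003]
[(136, [240.2, 258.6], [233, 250, 16, 17])] [(166, [319.9, 283.8], [311, 279, 18, 11])] (array([486.19038158, 164.89496243,  67.34704087]), np.float64(0.5924119259586813))
[(204, [283.3, 234.7], [267, 224, 30, 23])] [(174, [318.5, 242.3], [306, 236, 27, 20])] (array([538.22743471,  50.14268999,  39.38040634]), np.float64(3.8104591672927914))
```

View pics/m3.png

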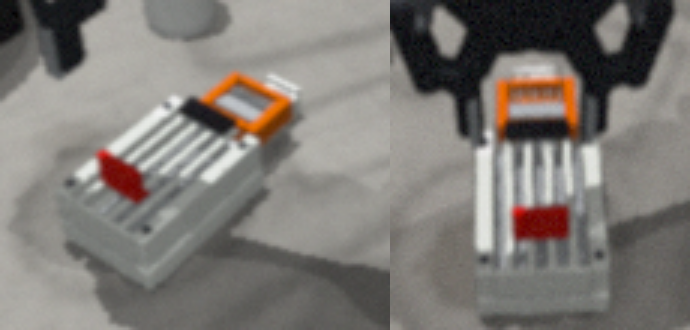

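The insert is out on the apron, clear of the black bump, and the red tab is home again. Next I'll measure the insert with the wrist camera from beyond the apron.

Converted, -40 mm / 800 = -0.05, -35 mm / 800 = -0.0438, 0.005 rad / 3.1416 = 0.0016.

Emit:
{"op": "move_tool", "data": {
  "offsets": {"tx":[-0.05, -0.05, -0.05, -0.05, -0.0438, 0, 0], "ty":[-0.0013, -0.0013, -0.0013, -0.0013, -0.0013, 0, 0], "tz":[0, 0, 0, 0, 0, 0, 0], "ax":[0.0016, 0.0016, 0, 0, 0, 0, 0], "ay":[0, 0, 0, 0, 0, 0, 0], "az":[0, 0, 0, 0, 0, 0, 0], "finger_gap":[85, 85, 85, 85, 85, 85, 85]}
}}

```text
clock: 10.6
eef_pos: [547.9, 16.7, 181.6]
tool_rot: [-3.128, -0.001, 1.996]
force: [-0.4, 0.4, 0.2]
width: 85.0
gripper_force: 0.0
```

```bash
python3 - <<'E'
from h import *
im,c=shot('wrist','w4.png')
m=mask(im,'orange'); m=cv2.morphologyEx(m,cv2.MORPH_CLOSE,np.ones((9,9)))
k=max(cv2.findContours(m,cv2.RETR_EXTERNAL,cv2.CHAIN_APPROX_NONE)[0],key=cv2.contourArea)
print(k[:,0].min(0),k[:,0].max(0))
for z in(45,):
    (x,y),wl,a=cv2.minAreaRect(np.array([onz(c,p[0],z)[:2] for p in k],np.float32)); print(x,y,wl,a)
E
python3 go.py 536.5 55.5 120 1.995
```

```text
[295 129] [351 173]
536.770263671875 56.445213317871094 (54.99002456665039, 42.91938018798828) 24.428539276123047
pos [547.8  18.2 182. ] rpy [-3.129e+00 -2.000e-03  1.999e+00] t 10.65 q7 0.01
move [38.5  6.  62. ] rot [-0.012 -0.002  0.004]
```

View pics/w4.png

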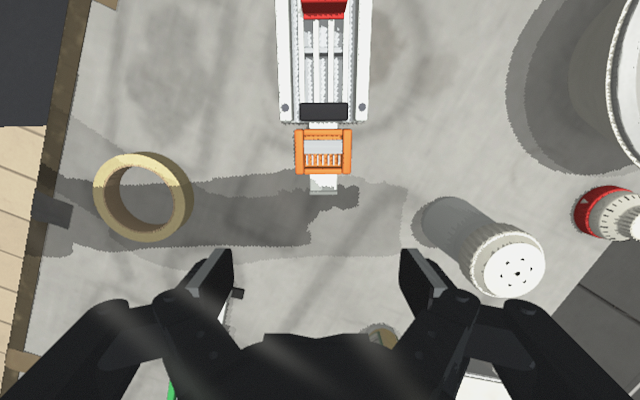

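Wrist view 4: the insert's top spans (295–351, 129–173), giving a centre of (536.8, 56.4) and yaw 0.426, with size 55×43, as it must be. The fingers have clear space on both sides, so I'll go to it.

Converted, 30 mm / 800 = 0.0375, 25 mm / 800 = 0.0313, -0.012 rad / 3.1416 = -0.0038.

Emit:
{"op": "move_tool", "data": {
  "offsets": {"tx":[0.025, 0.0238, 0, 0, 0, 0, 0], "ty":[0.0038, 0.0038, 0, 0, 0, 0, 0], "tz":[0, 0, 0.0313, 0.0375, 0.0313, 0.0125, 0], "ax":[-0.0038, 0, 0, 0, 0, 0, 0], "ay":[0, 0, 0, 0, 0, 0, 0], "az":[0, 0, 0, 0, 0, 0, 0], "finger_gap":[85, 85, 85, 85, 85, 85, 85]}
}}

```text
clock: 11.35
eef_pos: [536.8, 57.0, 92.1]
tool_rot: [-3.14, -0.001, 2.001]
force: [-0.6, -1.0, -0.4]
width: 85.1
gripper_force: 0.0
```

```bash
python3 go.py 536.8 56.4 14 1.997
```

```text
pos [536.8  57.   92.1] rpy [-3.140e+00 -1.000e-03  2.001e+00] t 11.35 q7 -0.14
move [-0.7 -0.2 78. ] rot [-0.001 -0.001  0.004]
```

Converted, 20 mm / 800 = 0.025, 12 mm / 800 = 0.015, 0.004 rad / 3.1416 = 0.0013.

Emit:
{"op": "move_tool", "data": {
  "offsets": {"tx":[-0.0006, 0, 0, 0, 0, 0], "ty":[0, 0, 0, 0, 0, 0], "tz":[0.025, 0.025, 0.025, 0.015, 0.0075, 0], "ax":[0, 0, 0, 0, 0, 0], "ay":[0, 0, 0, 0, 0, 0], "az":[0.0013, 0, 0, 0, 0, 0], "finger_gap":[85, 85, 85, 85, 85, 85]}
}}

```text
clock: 11.95
eef_pos: [538.8, 55.8, 15.4]
tool_rot: [3.14, -0.0, 1.995]
force: [0.2, 0.9, 0.7]
width: 85.0
gripper_force: 0.0
```

```bash
python3 go.py 536.8 56.4 14 1.997
```

```text
pos [538.8  55.8  15.4] rpy [ 3.14  -0.     1.995] t 11.95 q7 -0.21
move [ 1.4 -1.6  1.4] rot [ 0.002 -0.    -0.002]
```

Emit:
{"op": "move_tool", "data": {
  "offsets": {"tx":[0, 0, 0, 0, 0, 0, 0, 0], "ty":[0, 0, 0, 0, 0, 0, 0, 0], "tz":[0, 0, 0, 0, 0, 0, 0, 0], "ax":[0, 0, 0, 0, 0, 0, 0, 0], "ay":[0, 0, 0, 0, 0, 0, 0, 0], "az":[0, 0, 0, 0, 0, 0, 0, 0], "finger_gap":[70, 62, 58, 54, 50, 50, 50, 50]}
}}

```text
clock: 12.75
eef_pos: [539.0, 55.4, 16.2]
tool_rot: [3.139, 0.001, 1.995]
force: [-1.4, -0.0, 5.5]
width: 55.4
gripper_force: 62.1
```

Gripped at 55.4 mm with 62 N. Lifting.

Converted, -30 mm / 800 = -0.0375, -25 mm / 800 = -0.0313.

Emit:
{"op": "move_tool", "data": {
  "offsets": {"tx":[0, 0, 0, 0, 0, 0, 0], "ty":[0, 0, 0, 0, 0, 0, 0], "tz":[-0.0063, -0.0188, -0.0313, -0.0375, -0.025, -0.0063, 0], "ax":[0, 0, 0, 0, 0, 0, 0], "ay":[0, 0, 0, 0, 0, 0, 0], "az":[0, 0, 0, 0, 0, 0, 0], "finger_gap":[50, 50, 50, 50, 50, 50, 50]}
}}

```text
clock: 13.45
eef_pos: [539.0, 55.2, 116.0]
tool_rot: [3.138, 0.001, 1.994]
force: [0.1, -0.7, -0.2]
width: 54.9
gripper_force: 63.6
```

```bash
python3 go.py 489.6 -184.7 116 1.995
```

```text
pos [539.   55.2 116. ] rpy [3.138e+00 1.000e-03 1.994e+00] t 13.45 q7 -0.13
move [-198.5 -143.6   -0.4] rot [ 0.003  0.001 -0.001]
```

Converted, -35 mm / 800 = -0.0438, -30 mm / 800 = -0.0375, 0.1 rad / 3.1416 = 0.0318.

Emit:
{"op": "move_tool", "data": {
  "offsets": {"tx":[-0.0188, -0.0375, -0.0438, -0.0438, -0.0438, -0.0375, -0.0225, 0, 0, 0, 0], "ty":[-0.0138, -0.0275, -0.0313, -0.0313, -0.0313, -0.0275, -0.0163, 0, 0, 0, 0], "tz":[0, 0, 0, 0, 0, 0, 0, 0, 0, 0, 0], "ax":[0, 0, 0, 0, 0, 0, 0, 0, 0, 0, 0], "ay":[0, 0, 0, 0, 0, 0, 0, 0, 0, 0, 0], "az":[0, 0, 0, 0, 0, 0, 0, 0.0255, 0.0318, 0.0223, 0], "finger_gap":[50, 50, 50, 50, 50, 50, 50, 50, 50, 50, 50]}
}}

```text
clock: 14.55
eef_pos: [488.7, -183.7, 113.7]
tool_rot: [-3.141, -0.001, 1.745]
force: [1.3, 0.0, -0.9]
width: 55.0
gripper_force: 63.5
```

```bash
python3 go.py 489.6 -184.7 100 1.746
python3 - <<'E'
from h import *
im,c=shot('wrist','w5.png'); s=monitor.read_state()
zt=s['eef_pos'][2]+8.8+20
m=mask(im,'orange'); k=max(cv2.findContours(cv2.morphologyEx(m,cv2.MORPH_CLOSE,np.ones((9,9))),cv2.RETR_EXTERNAL,cv2.CHAIN_APPROX_NONE)[0],key=cv2.contourArea)
print(k[:,0].min(0),k[:,0].max(0)); Rt=R.from_euler('xyz',s['tool_rot'])
P=Rt.inv().apply(np.array([onz(c,p[0],zt) for p in k])-s['eef_pos']); print(P.min(0).round(1),P.max(0).round(1),cv2.minAreaRect(P[:,:2].astype(np.float32)))
E
```

```text
pos [ 488.7 -183.7  113.7] rpy [-3.141e+00 -1.000e-03  1.745e+00] t 14.55 q7 0.1
move [-1.1  0.7 13.7] rot [-0.    -0.001 -0.001]
[254 221] [378 318]
[-20.1 -26.8 -28.8] [ 29.7  28.6 -28.8] ((4.811384201049805, 0.8562450408935547), (49.77397537231445, 55.38389205932617), 0.18727807700634003)
```

View pics/w5.png

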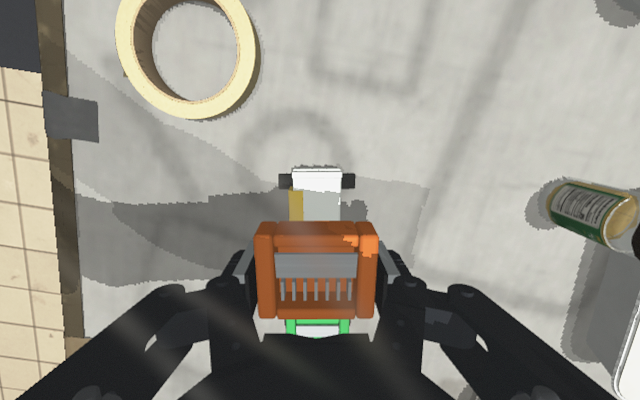

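Wrist view 5: the insert is held squarely, its top at (254–378, 221–318), and the empty bay's end rib is at (293–341, 168). I'll compare the two in this one view.

```bash
python3 - <<'E'
from h import *
im=cv2.imread('pics/w5.png'); s=monitor.read_state(); c=cam('wrist',s); Rt=R.from_euler('xyz',s['tool_rot'])
h=cv2.cvtColor(im,cv2.COLOR_BGR2HSV); W=cv2.inRange(h,(0,0,180),(180,45,255)); W[:150]=0;W[222:]=0;W[:,:285]=0;W[:,350:]=0
Y=cv2.inRange(h,(15,90,100),(36,255,255))
for r in range(164,220,5):
    x=np.nonzero(W[r]|(Y[r]*((np.arange(640)>280)&(np.arange(640)<350))))[0]
    if len(x): 
        z=37 if r<172 else 30; q=[Rt.inv().apply(onz(c,(u,r),z)-s['eef_pos'])[:2].round(1) for u in(x[0],x[-1])]; print(r,x[0],x[-1],*q)
u=np.array([ [x,np.nonzero(W[:,x])[0][0]] for x in range(298,338,6)]); print(u.tolist()); print([Rt.inv().apply(onz(c,p,37)-s['eef_pos'])[:2].round(1).tolist() for p in u])
E
```

```text
164 285 335 [ 38. -23.] [37.9 16.2]
169 285 340 [ 34.  -23.1] [33.9 20.2]
174 292 341 [ 28.7 -18.3] [28.6 21.8]
179 293 340 [ 24.5 -17.6] [24.4 21. ]
184 293 340 [ 20.3 -17.7] [20.2 21.1]
189 289 340 [ 16.  -21.1] [16.  21.2]
194 288 338 [ 11.8 -22. ] [11.7 19.7]
199 289 340 [  7.4 -21.3] [ 7.4 21.4]
204 289 349 [  3.  -21.5] [ 3.  29.1]
209 289 338 [ -1.4 -21.6] [-1.4 19.9]
214 289 338 [ -5.9 -21.7] [-5.9 20. ]
219 289 338 [-10.4 -21.8] [-10.4  20.1]
[[298, 150], [304, 150], [310, 150], [316, 150], [322, 150], [328, 150], [334, 162]]
[[48.8, -12.6], [48.8, -7.9], [48.8, -3.3], [48.8, 1.3], [48.8, 6.0], [48.8, 10.6], [39.5, 15.4]]
```

```bash
python3 - <<'E'
from h import *
im=cv2.imread('pics/w5.png'); s=monitor.read_state(); c=cam('wrist',s); Rt=R.from_euler('xyz',s['tool_rot'])
g=cv2.cvtColor(im,cv2.COLOR_BGR2GRAY)[:,305:325].mean(1).round().astype(int)
for r in range(158,224): print(r,g[r],end=' | ')
print()
for r in(164,166,168,170,172,174,176): print(r,*[Rt.inv().apply(onz(c,(316,r-.5),z)-s['eef_pos'])[0].round(1) for z in(37,30)])
# predicted rows from world estimate: rack features at rack y(relative to bay), z
b=np.array([489.6,-184.7,0]);v=np.array([-np.sin(.175),np.cos(.175),0])
for y,z in((33,15),(33,30),(31.5,30),(31.5,37),(26.5,37),(26.5,30)): print(y,z,proj(c,b+v*y+[0,0,z]).round(1))
E
```

```text
158 198 | 159 198 | 160 198 | 161 199 | 162 199 | 163 199 | 164 193 | 165 165 | 166 124 | 167 112 | 168 166 | 169 241 | 170 235 | 171 150 | 172 230 | 173 248 | 174 246 | 175 246 | 176 246 | 177 242 | 178 242 | 179 246 | 180 245 | 181 245 | 182 245 | 183 245 | 184 245 | 185 245 | 186 245 | 187 245 | 188 246 | 189 244 | 190 226 | 191 206 | 192 189 | 193 183 | 194 184 | 195 184 | 196 184 | 197 184 | 198 184 | 199 184 | 200 184 | 201 184 | 202 184 | 203 184 | 204 184 | 205 184 | 206 184 | 207 184 | 208 183 | 209 183 | 210 184 | 211 183 | 212 183 | 213 183 | 214 183 | 215 183 | 216 183 | 217 182 | 218 183 | 219 185 | 220 162 | 221 106 | 222 80 | 223 83 | 
164 38.3 37.2
166 36.7 35.6
168 35.2 34.0
170 33.6 32.3
172 32.0 30.7
174 30.4 29.0
176 28.8 27.4
33 15 [315.1 167.2]
33 30 [315.1 170.2]
31.5 30 [315.1 172.1]
31.5 37 [315.  173.7]
26.5 37 [315.1 179.9]
26.5 30 [315.1 178.1]
```

The rack ribs appear about 2 mm farther along tool x than my first estimate. Correction: dx = -1.2, dy = +0.7. Lowering.

Converted, 20 mm / 800 = 0.025, -1.2 mm / 800 = -0.0015.

Emit:
{"op": "move_tool", "data": {
  "offsets": {"tx":[-0.0015, 0, 0, 0, 0, 0, 0], "ty":[0.0009, 0, 0, 0, 0, 0, 0], "tz":[0.0125, 0.025, 0.025, 0.0225, 0.0125, 0.0063, 0], "ax":[0, 0, 0, 0, 0, 0, 0], "ay":[0, 0, 0, 0, 0, 0, 0], "az":[0, 0, 0, 0, 0, 0, 0], "finger_gap":[50, 50, 50, 50, 50, 50, 50]}
}}

```text
clock: 15.3
eef_pos: [490.4, -184.7, 31.4]
tool_rot: [3.141, -0.001, 1.745]
force: [0.9, -0.1, -0.7]
width: 54.7
gripper_force: 63.5
```

```bash
python3 go.py 489.5 -185 21.2 1.746
```

```text
pos [ 490.4 -184.7   31.4] rpy [ 3.141e+00 -1.000e-03  1.745e+00] t 15.3 q7 0.03
move [-0.2 -1.  10.2] rot [ 0.001 -0.001 -0.001]
```

Converted, 3 mm / 800 = 0.0038, 1.5 mm / 800 = 0.0019.

Emit:
{"op": "move_tool", "data": {
  "offsets": {"tx":[0, 0, 0, 0], "ty":[-0.001, 0, 0, 0], "tz":[0.0038, 0.0038, 0.0019, 0], "ax":[0, 0, 0, 0], "ay":[0, 0, 0, 0], "az":[0, 0, 0, 0], "finger_gap":[50, 50, 50, 50]}
}}

```text
clock: 15.7
eef_pos: [490.0, -185.1, 24.6]
tool_rot: [3.139, -0.0, 1.745]
force: [0.8, 0.7, -0.4]
width: 55.0
gripper_force: 63.5
```

Emit:
{"op": "move_tool", "data": {
  "offsets": {"tx":[0, 0, 0], "ty":[0, 0, 0], "tz":[0.0013, 0.0006, 0], "ax":[0, 0, 0], "ay":[0, 0, 0], "az":[0, 0, 0], "finger_gap":[50, 50, 50]}
}}

```text
clock: 16.0
eef_pos: [490.0, -185.0, 23.1]
tool_rot: [3.14, -0.0, 1.745]
force: [-1.2, 0.3, -1.2]
width: 55.0
gripper_force: 63.5
```

Converted, 1 mm / 800 = 0.0013, 0.5 mm / 800 = 0.0006.

Emit:
{"op": "move_tool", "data": {
  "offsets": {"tx":[0, 0, 0], "ty":[0, 0, 0], "tz":[0.0013, 0.0006, 0], "ax":[0, 0, 0], "ay":[0, 0, 0], "az":[0, 0, 0], "finger_gap":[50, 50, 50]}
}}

```text
clock: 16.3
eef_pos: [489.9, -185.0, 21.5]
tool_rot: [3.14, -0.001, 1.745]
force: [-0.9, 1.5, -0.1]
width: 55.0
gripper_force: 63.5
```

Emit:
{"op": "move_tool", "data": {
  "offsets": {"tx":[0, 0], "ty":[0, 0], "tz":[0.0009, 0], "ax":[0, 0], "ay":[0, 0], "az":[0, 0], "finger_gap":[50, 50]}
}}

```text
clock: 16.5
eef_pos: [490.0, -185.0, 21.2]
tool_rot: [3.14, -0.0, 1.745]
force: [-0.3, 0.2, 3.6]
width: 55.0
gripper_force: 64.1
```

Converted, 0.5 mm / 800 = 0.0006.

Emit:
{"op": "move_tool", "data": {
  "offsets": {"tx":[0, 0], "ty":[0, 0], "tz":[0.0006, 0], "ax":[0, 0], "ay":[0, 0], "az":[0, 0], "finger_gap":[50, 50]}
}}

```text
clock: 16.7
eef_pos: [490.0, -185.0, 21.2]
tool_rot: [3.139, 0.0, 1.745]
force: [-2.1, 0.9, 10.0]
width: 55.0
gripper_force: 64.8
```

The insert is seated on the deck, with the contact force rising. Releasing and withdrawing.

The manual's scale: shifts go in shares of 0.8 m and turns go in shares of pi rad. Converting my numbers, -40 mm / 800 = -0.05, -30 mm / 800 = -0.0375.

Emit:
{"op": "move_tool", "data": {
  "offsets": {"tx":[0, 0, 0, 0, 0, 0, 0, 0, 0, 0, -0.05, 0], "ty":[0, 0, 0, 0, 0, 0, 0, 0, 0, 0, 0, 0], "tz":[-0.0006, 0, 0, 0, 0, 0, -0.0188, -0.0375, -0.05, -0.05, -0.0125, 0], "ax":[0, 0, 0, 0, 0, 0, 0, 0, 0, 0, 0, 0], "ay":[0, 0, 0, 0, 0, 0, 0, 0, 0, 0, 0, 0], "az":[0, 0, 0, 0, 0, 0, 0, 0, 0, 0, 0, 0], "finger_gap":[57, 62, 70, 80, 85, 85, 85, 85, 85, 85, 85, 85]}
}}

```text
clock: 17.9
eef_pos: [498.2, -230.8, 158.1]
tool_rot: [3.135, 0.006, 1.738]
force: [-1.0, -0.4, 0.2]
width: 85.0
gripper_force: 0.0
```

Emit:
{"op": "move_tool", "data": {
  "offsets": {"tx":[-0.05, -0.025, 0, 0], "ty":[0, 0, 0, 0], "tz":[0, 0, 0, 0], "ax":[0, 0, 0, 0], "ay":[0, 0, 0, 0], "az":[0, 0, 0, 0], "finger_gap":[85, 85, 85, 85]}
}}

```text
clock: 18.3
eef_pos: [506.4, -283.2, 155.2]
tool_rot: [3.14, -0.002, 1.744]
force: [-0.2, 1.1, -0.5]
width: 85.3
gripper_force: 0.0
```

```bash
python3 - <<'E'
from h import *
im,c=shot('wrist','w6.png'); cv2.imwrite('pics/w6c.png',cv2.resize(im[60:330,180:450],(800,800))[:600])
for k in('blue','green','orange'):
    m=cv2.morphologyEx(mask(im,k),cv2.MORPH_CLOSE,np.ones((9,9)))
    q=max(cv2.findContours(m,cv2.RETR_EXTERNAL,cv2.CHAIN_APPROX_NONE)[0],key=cv2.contourArea)
    print(k,cv2.minAreaRect(np.array([onz(c,p[0],50)[:2] for p in q],np.float32)),q[:,0].min(0),q[:,0].max(0))
E
```

```text
blue ((500.7052307128906, -239.9084930419922), (55.12941360473633, 43.36444854736328), 9.840062141418457) [285 127] [348 177]
green ((514.20263671875, -294.203857421875), (48.875, 46.09437942504883), 9.821640968322754) [294 189] [347 236]
orange ((490.9931640625, -183.62054443359375), (56.05358123779297, 43.238059997558594), 9.859318733215332) [282  53] [351 110]
```

View pics/w6c.png

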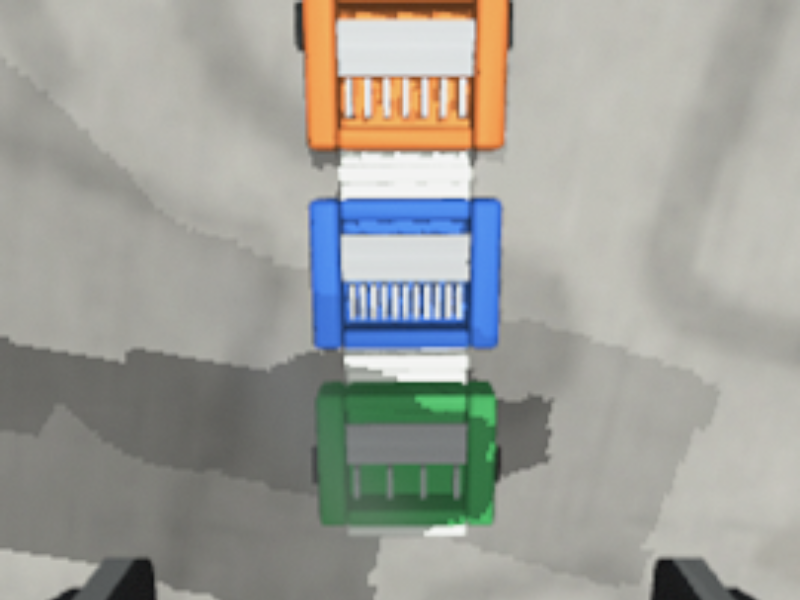

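The orange insert lies flat in its bay, square (9.86° against 9.84° for blue), in line and 57 mm from blue. Blue has not moved, green looks in place, and the gripper is clear. Handing in.

```bash
python3 -c "
from cell import ctrl, optics, monitor
print(ctrl.finish_job())"
```

```text
the job is handed in; nothing more can be done
None
```

The job is handed in at about 18 s: the slide was pressed to its stop and sprang back, and the orange insert was lowered without a drop into the yellow-tagged bay, where it lies flat, the same way up, square and in line with the blue and green inserts.

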